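# Clamp a sample bottle in the cam-lever holding fixture

### The arm

A 6-joint arm with a two-finger parallel gripper is mounted at the origin on the work surface. World frame = base frame: x ahead of the robot, y to its left, z up, the work surface at z = 0. Lengths are in mm, angles in degrees, forces in N, time in s.
With the tool pointing down it reaches from about 325 to 775 mm from the base axis. Payload 5.5 kg.
Tool frame: the origin (TCP) lies on the centre line of the jaws, within the pads' length; the fingertips stand tcp_to_tips ahead of it and the grasp point (between the pads) lies 2 mm behind it (tcp_to_tips is the distance from the TCP to the fingertips, in mm); z points along the fingers, y is the line along which they close (so a half turn about z gives the same grasp; the last joint's range is limited). The gripper opens to 85 mm and grips with 20 to 120 N. Pads are 22 mm wide; open, the fingers measure 114 mm over their backs; the gripper's body (76 mm by 85 mm) begins 54 mm behind the grasp point. The pads swing forward as they close: fully open they stand 13 mm farther back than shut.
Start: joints at [-67.248, 5.22, 70.514, -0, 104.267, -3.249], TCP at [263.032, -539.287, 248.275] pointing down, gripper open.
Joint ranges: [-164.24, 164.24], [-49.07, 125.15], [9.68, 141.18], [-86.29, 266.29], [3.28, 154.24], [-151.56, 151.56]. Speed limits (degrees/s): [147.25, 147.25, 172.46, 180, 180, 180].

### API

Orientations are given as a 3x3 rotation matrix whose columns are the frame's x, y, z axes.
In Python, from station import * gives the robot as it stands.
- The arm moves only by the tool apply_moves, never from a script. Its arguments are lists of equal length, an entry for each row: "dp": the shift along the tool's x, y, z in m, a list of three; "twist": the turn, a rotation vector about the tool's x, y, z in degrees, a list of three; "grip": the gripper's target within -1 to 1 (fully open at 1, half-way at 0, shut at -1). In form: {"dp": [[x, y, z], ...], "twist": [[ax, ay, az], ...], "grip": [grip, ...]}. A call has 1 to 10 rows; each row shifts and turns the commanded pose from where the row before left it, along the tool's axes as they then stand; what a row does not reach is not made up. A row lasts 1/10 s, in which the tool goes at most 50 mm and 8.59 degrees, less where a joint would pass 70% of its speed; a pose out of reach is approached as far as the arm can. A call is refused whole if a number of a shift passes 0.05 or a number of a turn 8.59, either way. A call with a gripper value outside its range is refused whole. The fingers move at their own pace and stop on an object; the grip force is fixed at half the most. Time passes only in rows, so rows that do not move let the fingers close. It gives the time, the measured TCP pose, the force, the opening and the grip force at its end, in the units of the state.
- state(): the state, without advancing time (a new reading comes with each control period).
- grab_frame(name): name is "scene" or "top" or "wrist"; returns a dict with "image" (400x640x3 uint8, red, green, blue), "mtx" (3x3 intrinsics, pixels), "dist" ([k1, k2, p1, p2, k3] as OpenCV has them; the pictures are not rectified), "T" (4x4, takes a point from camera to world coordinates); the wrist camera has in their place "hand_eye" (4x4, takes a point from camera to tool coordinates, whose origin is the TCP and whose axes are the flange's). Camera axes: x right, y down, z forward; pixel columns grow to the right and rows downward; lengths in mm; the calibration is good to about 2 mm. A picture is of the moment at which its call begins: read the wrist's pose just before it. There is no depth.
- sign_off(): hands the job in; it is judged then, once.
The state is a dict: "time_s": time; "joint_positions": joint angles; "dq": joint speeds; "joint_efforts": joint torques, N m; "eef_pos": TCP position; "tcp_rot": TCP orientation; "force": force on the tool from outside, world axes, zero at the start; "moment": the same for the moment, N m; "gripper_width": finger opening in mm; "grasp_force": force on a finger pad.
Only numpy, scipy, OpenCV 4.12 (cv2) and the standard library are available. Lean on these libraries where they do the work, as an engineer would, in place of code of your own. Each camera call takes 0.05 s, during which the arm holds its last target. There are 200 camera calls.

### The job

Stand the middle-sized amber bottle upright in the holding fixture, slide it gently back into the V until it touches both faces, and let go. Then push the cam lever round clockwise with shut fingers, past its dead centre where it snaps over, and press it firmly home against its stop with about 12 N (the lever must never get more than 18 N), and leave the bottle clamped. Leave the other two bottles standing where they are.

Things in the scene. Friction and masses are not known exactly. Their poses are not given: they have to be found in the camera images.
- bottle: The bottle to clamp: amber glass, white screw cap, 46 mm diameter and 85 mm tall with cap (cap 38 mm diameter, top 20 mm; straight glass body up to 57 mm, shoulder between). About 0.11 kg. The middle-sized of three amber bottles, standing upright on the bench. Origin: centre of its underside, z up.
- slim_bottle: Another amber bottle with white cap, 34 mm diameter, 100 mm tall: leave it. Origin: centre of its underside.
- wide_jar: A wide amber jar with white cap, 64 mm diameter, 66 mm tall: leave it. Origin: centre of its underside.
- nest: Holding fixture, bolted to the bench: aluminium plate 110 mm (its x) by 190 mm (its y, from -130 to +60 mm) and 12 mm thick, origin on its underside below the place where the bottle stands when home. On the plate: at +y a 90-degree V-block (top 48 mm above the bench) open towards -y, at -y a jaw on a slide that moves along +y, and behind the jaw the cam lever. Its z is up.
- nest_home (a point): Point on top of the plate, 12 mm above the bench, where the centre of the bottle's underside is when the bottle touches both V faces. Axes as the fixture's. With the lever open there are 8 mm between the jaw and a bottle that is home, so set the bottle down about 4 mm towards the jaw (-y of the fixture) and slide it along +y until it touches. Keep it light on the plate meanwhile.
- jaw: Steel jaw with a rubber face, 30 mm wide, top 46 mm above the bench. Origin: as the fixture's with the lever open; it moves up to 12 mm along the fixture's +y as the lever turns, and its spring then holds the bottle in the V with about 17 N.
- lever (a joint): Angle of the cam lever, rad: 0 open, growing clockwise seen from above, 2.05 on its rigid stop (home). The lever springs back before its dead centre at about 1.0 and snaps on past it; friction then leaves it about 0.1 to 0.15 rad short of the stop (it may touch nothing there), so it has to be pressed home; where let go on the stop it stays. Starts near 0 to 0.1.
- lever_pivot (a point): Point on the lever's vertical axis, 45 mm above the bench, 90 mm from the bottle's home along the fixture's -y. Axes as the fixture's. At joint value q the knob lies from here in the direction 0.087 rad - q about vertical, measured from the fixture's +x.
- lever_knob (a point): Top centre of the lever's black upright knob, 80 mm above the bench: a cylinder 22 mm in diameter, 32 to 80 mm above the bench, 100 mm from the axis, on a flat steel bar 14 mm wide with its top 41 mm above the bench. Pushing it along its circle takes up to about 10 N before dead centre. A pinch counts as force on the lever. Readings may be a few mm off: feel for the stop.

How it is judged (in metres and radians):
On the way, in this order (a step that is already met when the one before it is completed fails the run):
1. the bottle stands released in the fixture, within 3 mm of home in the V, with the lever still open (horizontal distance between bottle and nest_home below 0.003 m and z of bottle in the frame of nest_home below 0.003 m and angle between bottle's own z axis and vertical below 0.06 rad and contact force between bottle and the fingers below 0.1 N and value of joint lever below 0.4 rad), for 0.2 s.
2. the lever has gone past its dead centre (value of joint lever above 1.15 rad).
3. the lever is pressed against its stop with more than 8 N (value of joint lever above 2 rad and contact force between lever and anything else above 8 N), for 0.1 s.
At the end, for the whole second after the job is handed in: The lever rests within 0.05 rad of its stop (above 2.0 rad), and the bottle stands upright (within 0.06 rad) on the plate, within 3 mm of home in the V, held by the jaw with more than 8 N; the other two bottles stand upright (value of joint lever above 2 rad and velocity of joint lever below 0.05 rad/s and horizontal distance between bottle and nest_home below 0.003 m and z of bottle in the frame of nest_home below 0.003 m and angle between bottle's own z axis and vertical below 0.06 rad and contact force between bottle and jaw above 8 N and angle between each of slim_bottle, wide_jar's own z axis and vertical below 0.1 rad); the robot touches nothing.
It fails at once if more than 18 N on the lever (contact force between lever and anything else above 18 N).
It fails at once if the bottle is shoved against the fixture with more than 30 N before the lever is turned (value of joint lever below 0.2 rad and contact force between bottle and nest above 30 N).
It fails at once if the slim bottle or the wide jar is moved by more than 20 mm (distance of any of slim_bottle, wide_jar from where it was at the start of the episode above 0.02 m).
It also fails if it takes over 72 s, if anything falls off the work surface, if the arm or the gripper's body presses on something with over 40 N, if the wrist force passes 120 N, or if a joint passes its speed limit or range.

## Working session

There is one attempt and no reset: what is moved stays moved. The work goes in short steps, Python scripts to look and compute and a tool call to move; the robot and the scene stay as the last step left them, time stands still between calls to the robot, and variables do not carry over. Pictures are saved under pics/ and viewed, at most 10 in all, crops included, and the job is handed in when it is done.

Besides the shell and the picture viewer there is one more tool, called after "Call:" as name(argument=value, ...), one argument or row to a line, values as JSON. apply_moves: Moves the arm, as the interface text tells. Its arguments: {"type":"object","properties":{"dp":{"type":"array"},"twist":{"type":"array"},"grip":{"type":"array"}},"required":["dp","twist","grip"]}

```bash
mkdir -p pics; ls
python3 - <<'E'
from station import *
import cv2,numpy as np
s=state();print({k:(np.round(v,3).tolist() if not np.isscalar(v) else v) for k,v in s.items()})
for n in("scene","top"):
    f=grab_frame(n);cv2.imwrite(f"pics/{n}0.png",f["image"][:,:,::-1]);print(n,np.round(f["mtx"],1).tolist(),np.round(f["dist"],4),np.round(f["T"],3).tolist())
f=grab_frame("wrist");print(f["hand_eye"])
try: print(tcp_to_tips)
except Exception as e: print(e)
E
```

```text
pics
{'time_s': 0.0, 'joint_positions': [-67.246, 5.262, 70.583, 0.0, 104.266, -3.25], 'dq': [-0.058, -0.006, -0.043, -0.031, 0.11, 0.045], 'joint_efforts': [-0.002, -45.873, -41.803, -0.0, 0.011, -0.0], 'eef_pos': [262.947, -539.033, 247.15], 'tcp_rot': [[0.899, 0.438, -0.001], [0.438, -0.899, 0.002], [0.0, -0.002, -1.0]], 'force': [0.057, -0.604, -0.185], 'moment': [-0.052, 0.021, 0.052], 'grasp_force': 0.0, 'gripper_width': 85.37001607087728}
scene [[376.0, 0.0, 321.8], [0.0, 376.0, 195.4], [0.0, 0.0, 1.0]] [-0.0786  0.      0.      0.      0.    ] [[-0.691, 0.42, -0.588, 1082.67], [0.722, 0.378, -0.579, 362.656], [-0.021, -0.825, -0.564, 535.681], [0.0, 0.0, 0.0, 1.0]]
top [[519.1, 0.0, 323.8], [0.0, 519.1, 199.4], [0.0, 0.0, 1.0]] [0.027 0.    0.    0.    0.   ] [[-0.006, -0.991, 0.131, 439.503], [-1.0, 0.003, -0.023, -112.787], [0.022, -0.131, -0.991, 1120.795], [0.0, 0.0, 0.0, 1.0]]
[[-2.68304353e-04 -9.51143251e-01 -3.08749809e-01  7.90410769e+01]
 [ 9.99999926e-01 -3.39801401e-04  1.77799221e-04 -3.73756416e-01]
 [-2.74026146e-04 -3.08749738e-01  9.51143272e-01 -1.25335800e+02]
 [ 0.00000000e+00  0.00000000e+00  0.00000000e+00  1.00000000e+00]]
17.0
```

View pics/top0.png

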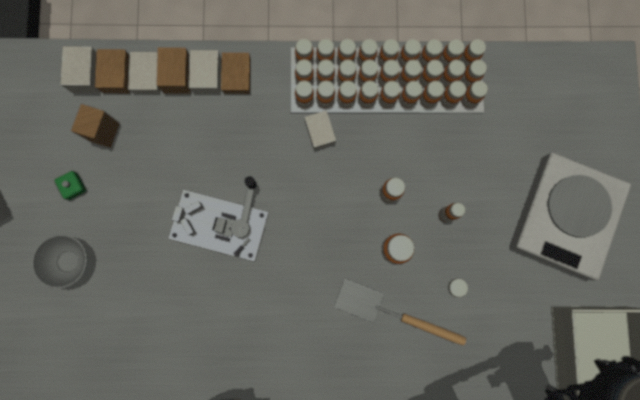

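View pics/scene0.png

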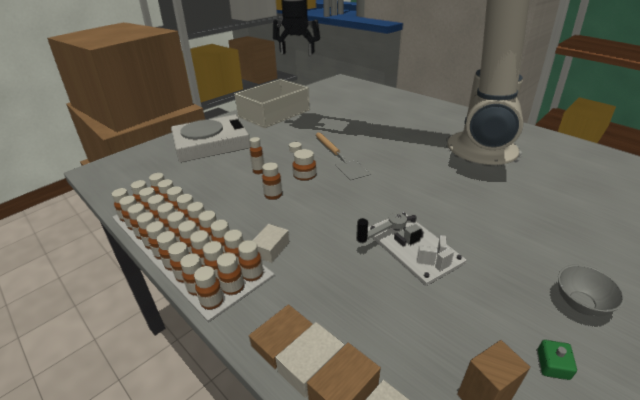

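The top view shows the middle bottle's cap near (395,188), the slim one near (456,210), the jar near (400,248), the fixture plate around (218,225) with its V to the left, and the knob near (250,183).

```bash
cat > h.py <<'E'
from station import *
import cv2,numpy as np
def ray(f,px,z,T=None):
    T=f["T"] if T is None else T
    p=cv2.undistortPoints(np.array(px,float).reshape(-1,1,2),np.array(f["mtx"],float),np.array(f["dist"],float)).reshape(-1,2)
    d=np.c_[p,np.ones(len(p))]@np.array(T)[:3,:3].T; o=np.array(T)[:3,3]
    return o+d*((z-o[2])/d[:,2])[:,None]
def wristT(s,f):
    B=np.eye(4);B[:3,:3]=s["tcp_rot"];B[:3,3]=s["eef_pos"];return B@np.array(f["hand_eye"])
def proj(f,P,T=None):
    T=np.linalg.inv(np.array(f["T"] if T is None else T))
    return cv2.projectPoints(np.array(P,float).reshape(-1,1,3),cv2.Rodrigues(T[:3,:3])[0],T[:3,3],np.array(f["mtx"],float),np.array(f["dist"],float))[0].reshape(-1,2)
E
python3 - <<'E'
from h import *
f=grab_frame("top");im=f["image"]
cv2.imwrite("pics/topc.png",cv2.resize(im[165:275,155:285],None,fx=5,fy=5,interpolation=cv2.INTER_CUBIC)[:,:,::-1])
hsv=cv2.cvtColor(im,cv2.COLOR_RGB2HSV)
m=cv2.inRange(hsv,(0,0,140),(180,75,255))
n,l,st,c=cv2.connectedComponentsWithStats(m)
for i in range(1,n):
    x,y,w,h,a=st[i]
    if a>60 and 160<x<480 and 150<y<300:print(st[i],np.round(c[i],1))
cs,_=cv2.findContours((cv2.morphologyEx(m,cv2.MORPH_CLOSE,np.ones((9,9))))[:, :],0,2)
for k in cs:
    if cv2.contourArea(k)>3000: 
        r=cv2.minAreaRect(k);print(r)
        if 180<r[0][0]<260:
            P=ray(f,cv2.boxPoints(r),12);print(P,np.linalg.norm(np.diff(P,axis=0),axis=1))
b=cv2.inRange(hsv,(0,0,0),(180,255,45));n,l,st,c=cv2.connectedComponentsWithStats(b)
for i in range(1,n):
    x,y,w,h,a=st[i]
    if 160<x<290 and 150<y<280:print("blk",st[i],c[i])
E
```

```text
[388 178  16  17 213] [395.5 186.3]
[ 169  191   75   64 2265] [204.9 222.3]
[453 204  12  11 102] [458.1 209.1]
[241 209  26  51 553] [254.3 233.1]
[390 236  23  24 439] [401.  247.5]
[451 280  16  16 207] [458.6 287.5]
((217.1342315673828, 224.64784240722656), (89.75214385986328, 50.30065155029297), 14.858613014221191)
[[506.34663632 192.99510963  12.        ]
 [610.28253132 169.12790666  12.        ]
 [559.91089249 -16.56059856  12.        ]
 [456.6790558    9.75546369  12.        ]] [106.64105048 192.39938401 106.53331515]
((574.6572875976562, 215.595947265625), (83.93778228759766, 100.19428253173828), 20.07152557373047)
((388.5, 86.5), (115.0, 195.0), 90.0)
blk [246 177  10  12  86] [250.47674419 182.74418605]
```

View pics/topc.png

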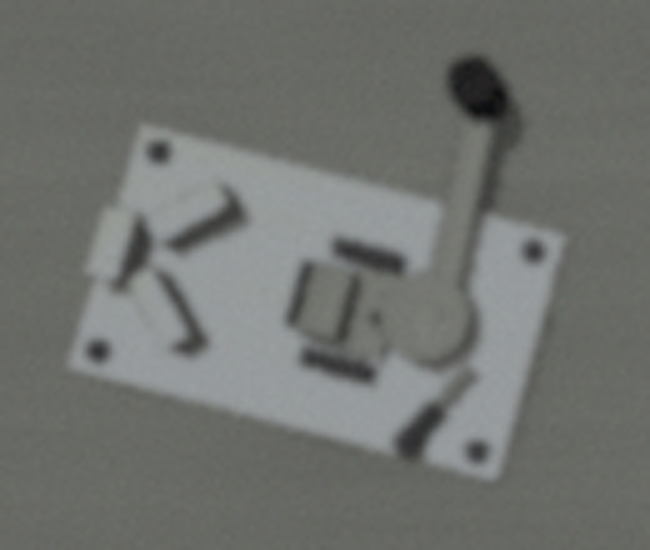

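The plate corners in the crop are at (142,123), (568,233), (497,480) and (68,370). The knob is at the crop's (478,88) and the pivot at about (432,318).

Run:
```python
from h import *
f=grab_frame("top")
C=np.array([(142,123),(568,233),(497,480),(68,370)])/5+[155,165]-.4
P=ray(f,C,12);print(np.round(P,1).tolist())
ye=(P[0]+P[3]-P[1]-P[2])/2;print(np.linalg.norm(ye)); yaw=np.degrees(np.arctan2(ye[1],ye[0]))-90
xe=(P[0]+P[1]-P[2]-P[3])/2;print(np.linalg.norm(xe),np.degrees(np.arctan2(xe[1],xe[0])),"yaw",yaw)
u=ye/np.linalg.norm(ye);home=P.mean(0)+35*u;print("home",home,"pivot",home-90*u)
print("knob",ray(f,[(250.5,182.7)],75),"pivotpx",ray(f,[np.array([432,318])/5+[155,165]],45))
print("caps",ray(f,[(395.5,187)],80),ray(f,[(457,209.3)],95),ray(f,[(400.7,247.7)],60))
```

```text
[[609.5, 163.2, 12.0], [561.3, -19.2, 12.0], [456.4, 9.9, 12.0], [503.9, 191.1, 12.0]]
187.96636364702758
109.01336084731298 -15.141496373014405 yaw -14.74511842004685
home [541.67338684 120.07468998  12.        ] pivot [518.76662687  33.03860352  12.        ]
knob [[612.81274616  11.82255062  75.        ]] pivotpx [[521.72770126  32.94956641  45.        ]]
caps [[ 602.34756313 -283.0396318    80.        ]] [[ 554.56351883 -402.52334745   95.        ]] [[ 480.02658111 -293.84399573   60.        ]]
```

Call:
apply_moves(
  dp=[
    [0.03,-0.006,0],
    [0.043,-0.009,0],
    [0.043,-0.009,0],
    [0.043,-0.009,0],
    [0.043,-0.009,0],
    [0.043,-0.009,0],
    [0.043,-0.009,0],
    [0.043,-0.009,0],
    [0.043,-0.009,0],
    [0.043,-0.004,0],
  ],
  twist=[
    [0,0,0],
    [0,0,0],
    [0,0,0],
    [0,0,0],
    [0,0,0],
    [0,0,0],
    [0,0,0],
    [0,0,0],
    [0,0,0],
    [0,0,0],
  ],
  grip=[1,1,1,1,1,1,1,1,1,1],
)

```text
time_s: 1.25
eef_pos: [603.1, -281.2, 248.5]
tcp_rot: [[0.899, 0.439, 0.0], [0.439, -0.899, -0.0], [0.0, 0.0, -1.0]]
force: [0.8, 0.1, 0.5]
gripper_width: 85.8
grasp_force: 0.0
```

Call:
apply_moves(
  dp=[
    [0,0,0.01],
    [0,0,0.01],
    [0,0,0.01],
    [0,0,0.01],
    [0,0,0.01],
    [0,0,0.01],
    [0,0,0],
    [0,0,0],
  ],
  twist=[
    [0,0,-8],
    [0,0,-8],
    [0,0,-8],
    [0,0,-8],
    [0,0,-8],
    [0,0,-8],
    [0,0,-1],
    [0,0,0],
  ],
  grip=[1,1,1,1,1,1,1,1],
)

```text
time_s: 2.05
eef_pos: [601.8, -282.7, 188.1]
tcp_rot: [[0.262, 0.965, -0.001], [0.965, -0.262, 0.0], [0.0, -0.001, -1.0]]
force: [-0.7, -0.0, -0.5]
gripper_width: 85.6
grasp_force: 0.0
```

Run:
```python
from h import *
s=state();f=grab_frame("wrist");T=wristT(s,f);im=f["image"]
print(s["eef_pos"],np.round(s["tcp_rot"],3).tolist(),s["force"])
cv2.imwrite("pics/w1.png",im[:,:,::-1])
print("proj est base/top",proj(f,[(602,-283,0),(602,-283,85)],T))
hsv=cv2.cvtColor(im,cv2.COLOR_RGB2HSV)
m=cv2.inRange(hsv,(0,0,140),(180,75,255))
n,l,st,c=cv2.connectedComponentsWithStats(m)
for i in range(1,n):
    if st[i][4]>300: print(st[i],c[i],ray(f,[c[i]],85,T))
```

```text
[ 601.77883758 -282.74270866  188.13220477] [[0.262, 0.965, -0.001], [0.965, -0.262, 0.0], [0.0, -0.001, -1.0]] [-0.71932389 -0.03994256 -0.53173269]
proj est base/top [[322.66525888 185.37136096]
 [322.78354985 209.5596867 ]]
[    0     0   640   400 97245] [321.88334619 147.09615919] [[ 615.22338936 -231.31685339   85.        ]]
[ 394    0   70   36 1295] [422.13127413  11.66177606] [[ 708.11961074 -158.80402839   85.        ]]
[ 544    0   47   43 1601] [566.72767021  18.93316677] [[ 807.02883133 -189.81546504   85.        ]]
[609   0  31  25 673] [624.77117385  10.69985141] [[ 847.10304469 -195.14794959   85.        ]]
[ 606   42   34   47 1266] [624.81279621  66.41232227] [[ 849.09354    -232.81859014   85.        ]]
[ 546   59   44   46 1564] [567.94117647  81.88363171] [[ 807.67414742 -232.83641859   85.        ]]
[ 604  104   36   42 1185] [623.22278481 125.31054852] [[ 850.30959803 -277.0767308    85.        ]]
[ 547  119   42   42 1286] [567.76749611 139.44712286] [[ 807.44369949 -276.94044642   85.        ]]
[ 161  143   99   72 4328] [201.23220887 177.94015712] [[ 511.229
[... 229 characters left out ...]
      ]]
[    0   188   118   212 17462] [ 51.52640018 282.54787539] [[ 333.03862312 -286.51339436   85.        ]]
[601 209  39  34 947] [619.24181626 225.17845829] [[ 851.97259462 -365.96247605   85.        ]]
[ 123  218  111   99 6143] [169.28764447 258.90183949] [[ 452.98865969 -292.47846438   85.        ]]
[549 221  38  33 920] [567.62608696 237.21086957] [[ 807.37221813 -365.90735925   85.        ]]
[599 253  36  31 809] [616.49320148 267.83189122] [[ 851.98431839 -410.5251038    85.        ]]
[550 264  36  30 784] [567.53826531 278.74362245] [[ 807.41449943 -410.47323548   85.        ]]
[ 142  366   46   34 1026] [165.4337232  386.07797271] [[ 381.76324952 -435.84444396   85.        ]]
```

View pics/w1.png

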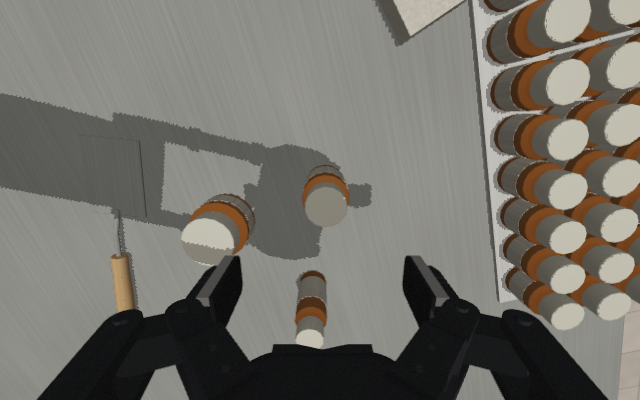

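The cap of the bottle to grasp is at about (326,207), against a predicted (323,210). It is about 3 mm off along tool y and 2 mm along tool x. The neighbours are clear of the fingers.

Call:
apply_moves(
  dp=[
    [0.002,0.003,0.01],
    [0,0,0.03],
    [0,0,0.03],
    [0,0,0.03],
    [0,0,0.02],
    [0,0,0.01],
    [0,0,0.003],
    [0,0,0],
    [0,0,0],
    [0,0,0],
  ],
  twist=[
    [0,0,0],
    [0,0,0],
    [0,0,0],
    [0,0,0],
    [0,0,0],
    [0,0,0],
    [0,0,0],
    [0,0,0],
    [0,0,0],
    [0,0,0],
  ],
  grip=[1,1,1,1,1,1,1,1,-1,-1],
)

```text
time_s: 3.1
eef_pos: [606.1, -282.0, 57.1]
tcp_rot: [[0.259, 0.966, 0.002], [0.966, -0.259, -0.001], [-0.001, 0.003, -1.0]]
force: [0.4, -0.4, -0.2]
gripper_width: 58.7
grasp_force: 0.0
```

Call:
apply_moves(
  dp=[
    [0,0,0],
    [0,0,0],
    [0,0,0],
    [0,0,0],
    [0,0,0],
    [0,0,0],
    [0,0,0],
    [0,0,0],
  ],
  twist=[
    [0,0,0],
    [0,0,0],
    [0,0,0],
    [0,0,0],
    [0,0,0],
    [0,0,0],
    [0,0,0],
    [0,0,0],
  ],
  grip=[-1,-1,-1,-1,-1,-1,-1,-1],
)

```text
time_s: 3.9
eef_pos: [606.0, -282.0, 57.0]
tcp_rot: [[0.259, 0.966, 0.002], [0.966, -0.259, -0.001], [-0.001, 0.003, -1.0]]
force: [-0.4, 0.6, 5.2]
gripper_width: 43.8
grasp_force: 61.8
```

Call:
apply_moves(
  dp=[
    [0,0,-0.01],
    [0,0,-0.03],
    [0,0,-0.03],
    [0,0,-0.03],
    [0,0,-0.02],
    [0.02,-0.009,-0.01],
    [0.038,-0.016,0],
    [0.04,-0.018,0],
    [0.04,-0.018,0],
    [0.04,-0.018,0],
  ],
  twist=[
    [0,0,0],
    [0,0,0],
    [0,0,0],
    [0,0,0],
    [0,0,0],
    [0,0,0],
    [0,0,0],
    [0,0,0],
    [0,0,0],
    [0,0,0],
  ],
  grip=[-1,-1,-1,-1,-1,-1,-1,-1,-1,-1],
)

```text
time_s: 4.9
eef_pos: [574.3, -87.7, 185.3]
tcp_rot: [[0.259, 0.966, -0.0], [0.966, -0.259, 0.0], [0.0, -0.0, -1.0]]
force: [0.7, 0.2, -1.8]
gripper_width: 44.0
grasp_force: 61.3
```

Call:
apply_moves(
  dp=[
    [0.04,-0.018,0],
    [0.04,-0.018,0],
    [0.04,-0.018,0],
    [0.04,-0.018,0],
    [0.03,-0.014,0],
    [0,0,0],
    [0,0,0],
    [0,0,0],
  ],
  twist=[
    [0,0,0],
    [0,0,0],
    [0,0,0],
    [0,0,0],
    [0,0,0],
    [0,0,0],
    [0,0,0],
    [0,0,0],
  ],
  grip=[-1,-1,-1,-1,-1,-1,-1,-1],
)

```text
time_s: 5.7
eef_pos: [541.3, 115.7, 185.3]
tcp_rot: [[0.26, 0.966, -0.0], [0.966, -0.26, -0.001], [-0.001, -0.0, -1.0]]
force: [0.2, -0.1, -1.3]
gripper_width: 43.6
grasp_force: 61.3
```

Run:
```python
from h import *
s=state();f=grab_frame("wrist");T=wristT(s,f);im=f["image"]
print(s["eef_pos"],np.round(s["tcp_rot"],3).tolist(),s["force"],s["gripper_width"],s["grasp_force"])
cv2.imwrite("pics/w2.png",im[:,:,::-1])
h=np.array([541.7,120.1,12]);a=np.radians(-15);x=np.array([np.cos(a),np.sin(a),0]);y=np.array([-x[1],x[0],0])
print(proj(f,[h,h+55*x+60*y,h-55*x+60*y,h+55*x-130*y,h-55*x-130*y],T).round(0).tolist())
```

```text
[541.25500243 115.67973639 185.27377593] [[0.26, 0.966, -0.0], [0.966, -0.26, -0.001], [-0.001, -0.0, -1.0]] [ 0.24588253 -0.12693015 -1.31742451] 43.60793577598254 61.348700523376465
[[322.0, 185.0], [375.0, 128.0], [268.0, 128.0], [366.0, 286.0], [278.0, 286.0]]
```

View pics/w2.png

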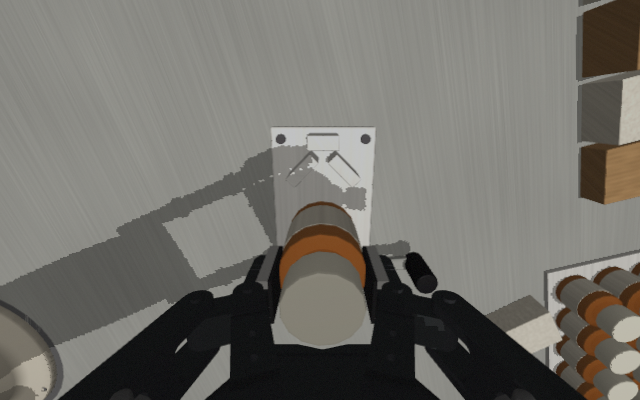

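The wrist view shows the far plate corners at (271,127) and (376,127), level with the image. The held bottle's cap is centred at about (322.5,300), and the fixture lies about 2 mm further along +x than estimated.

Run:
```python
from h import *
s=state();f=grab_frame("wrist");T=wristT(s,f);im=f["image"];p=np.array(s["eef_pos"]);R=np.array(s["tcp_rot"])
g=np.linspace(0,2*np.pi,36)
for dx in(-2,0,2,4):
    q=proj(f,[p+R@np.array([dx+19*np.cos(a),19*np.sin(a),-28]) for a in g],T);print(dx,q.min(0),q.max(0))
hsv=cv2.cvtColor(im,cv2.COLOR_RGB2HSV).astype(int)
print("col300-322 v, rows 245-265",im[240:266,322].mean(1).round()); print("rows",im[338:352,322].mean(1).round()); print(im[310,270:290].mean(1).round(),im[310,355:375].mean(1).round())
e=im.mean(2);print("top edge",e[122:132,285].round(),"L",e[130,264:276].round(),"R",e[130,370:382].round())
print((R.T@(ray(f,[(271,127),(376,127)],12,T)-p).T).T)
```

```text
-2 [277.69747155 276.65190558] [367.62211038 351.11376343]
0 [277.45791295 272.2818893 ] [367.8658543  347.54838969]
2 [277.21588013 267.86244711] [368.1121147  343.94613374]
4 [276.97133649 263.39277705] [368.36092881 340.30644317]
col300-322 v, rows 245-265 [79. 77. 77. 77. 77. 78. 78. 78. 76. 70. 68. 71. 92. 93. 93. 93. 93. 93.
 95. 94. 93. 95. 93. 93. 95. 94.]
rows [125. 124. 124. 125. 124. 124. 122. 129. 139. 138. 136.  50.  17.  19.]
[ 22.  21.  22.  14.  16.  12.  73. 123. 139. 128. 116. 125. 125. 125.
 125. 126. 126. 125. 126. 125.] [125. 125. 125. 125. 125. 126. 125. 125. 124. 124. 119. 128. 114.  57.
  13.  15.  15.  20.  22.  23.]
top edge [140. 139. 140. 139. 111. 171. 191. 193. 193. 194.] L [140. 140. 143. 145. 143. 133. 148. 182. 192. 193. 193. 192.] R [192. 192. 192. 192. 186. 156. 130. 138. 137. 138. 138. 139.]
[[ 65.6104367  -52.97944457 173.21118552]
 [ 65.58550355  55.37837215 173.19918168]]
```

Call:
apply_moves(
  dp=[
    [0.0015,0.001,0.01],
    [0,0,0.02],
    [0,0,0.02],
    [0,0,0.02],
    [0,0,0.02],
    [0,0,0.015],
    [0,0,0.005],
    [0,0,0.002],
    [0,0,0],
    [0,0,0],
  ],
  twist=[
    [0,0,0],
    [0,0,0],
    [0,0,0],
    [0,0,0],
    [0,0,0],
    [0,0,0],
    [0,0,0],
    [0,0,0],
    [0,0,0],
    [0,0,0],
  ],
  grip=[-1,-1,-1,-1,-1,-1,-1,-1,-1,-1],
)

```text
time_s: 6.8
eef_pos: [543.2, 117.8, 74.5]
tcp_rot: [[0.259, 0.966, 0.002], [0.966, -0.259, 0.0], [0.001, 0.002, -1.0]]
force: [-0.2, -0.2, -0.4]
gripper_width: 43.6
grasp_force: 61.3
```

Call:
apply_moves(
  dp=[
    [0,0,0.001],
    [0,0,0.001],
    [0,0,0],
  ],
  twist=[
    [0,0,0],
    [0,0,0],
    [0,0,0],
  ],
  grip=[-1,-1,-1],
)

```text
time_s: 7.1
eef_pos: [542.5, 117.8, 71.4]
tcp_rot: [[0.259, 0.966, 0.0], [0.966, -0.259, -0.0], [0.0, 0.0, -1.0]]
force: [-0.1, -0.3, -2.0]
gripper_width: 43.9
grasp_force: 61.3
```

Call:
apply_moves(
  dp=[
    [0,0,0.001],
    [0,0,0.0005],
    [0,0,0],
    [0,0,0],
  ],
  twist=[
    [0,0,0],
    [0,0,0],
    [0,0,0],
    [0,0,0],
  ],
  grip=[-1,-1,-1,-1],
)

```text
time_s: 7.5
eef_pos: [542.5, 117.7, 69.7]
tcp_rot: [[0.259, 0.966, -0.0], [0.966, -0.259, 0.0], [-0.0, -0.0, -1.0]]
force: [-0.5, 0.4, -1.0]
gripper_width: 43.8
grasp_force: 61.3
```

Call:
apply_moves(
  dp=[
    [0,0,0.0005],
    [0,0,0],
    [0,0,0],
  ],
  twist=[
    [0,0,0],
    [0,0,0],
    [0,0,0],
  ],
  grip=[-1,-1,-1],
)

```text
time_s: 7.8
eef_pos: [542.5, 117.7, 69.3]
tcp_rot: [[0.259, 0.966, -0.0], [0.966, -0.259, -0.0], [-0.0, -0.0, -1.0]]
force: [-0.5, 0.2, -0.6]
gripper_width: 43.8
grasp_force: 61.3
```

Now slide to the V just above the plate.

Call:
apply_moves(
  dp=[
    [0.001,0,0],
    [0.001,0,0],
    [0.0005,0,0],
    [0,0,0],
    [0,0,0],
  ],
  twist=[
    [0,0,0],
    [0,0,0],
    [0,0,0],
    [0,0,0],
    [0,0,0],
  ],
  grip=[-1,-1,-1,-1,-1],
)

```text
time_s: 8.3
eef_pos: [543.1, 120.2, 69.2]
tcp_rot: [[0.259, 0.966, -0.0], [0.966, -0.259, -0.0], [-0.0, -0.0, -1.0]]
force: [-0.4, 0.7, -0.8]
gripper_width: 43.8
grasp_force: 61.3
```

Call:
apply_moves(
  dp=[
    [0.0005,0,0],
    [0,0,0],
    [0,0,0],
  ],
  twist=[
    [0,0,0],
    [0,0,0],
    [0,0,0],
  ],
  grip=[-1,-1,-1],
)

```text
time_s: 8.6
eef_pos: [543.3, 120.6, 69.3]
tcp_rot: [[0.259, 0.966, -0.0], [0.966, -0.259, -0.0], [-0.0, 0.0, -1.0]]
force: [1.7, 0.5, 0.1]
gripper_width: 43.5
grasp_force: 61.3
```

Call:
apply_moves(
  dp=[
    [0.0005,0,0],
    [0,0,0],
    [0,0,0],
  ],
  twist=[
    [0,0,0],
    [0,0,0],
    [0,0,0],
  ],
  grip=[-1,-1,-1],
)

```text
time_s: 8.9
eef_pos: [543.4, 121.1, 69.3]
tcp_rot: [[0.259, 0.966, -0.0], [0.966, -0.259, -0.0], [-0.0, -0.0, -1.0]]
force: [-0.8, 0.1, -1.5]
gripper_width: 43.7
grasp_force: 61.3
```

Call:
apply_moves(
  dp=[
    [0.0005,0,0],
    [0,0,0],
    [0,0,0],
  ],
  twist=[
    [0,0,0],
    [0,0,0],
    [0,0,0],
  ],
  grip=[-1,-1,-1],
)

```text
time_s: 9.2
eef_pos: [543.6, 121.5, 69.3]
tcp_rot: [[0.259, 0.966, 0.0], [0.966, -0.259, -0.0], [-0.0, 0.0, -1.0]]
force: [-0.3, -0.2, -0.3]
gripper_width: 43.8
grasp_force: 61.3
```

Call:
apply_moves(
  dp=[
    [0.0005,0,0],
    [0,0,0],
    [0,0,0],
  ],
  twist=[
    [0,0,0],
    [0,0,0],
    [0,0,0],
  ],
  grip=[-1,-1,-1],
)

```text
time_s: 9.5
eef_pos: [543.7, 121.7, 69.3]
tcp_rot: [[0.259, 0.966, -0.0], [0.966, -0.259, -0.001], [-0.001, 0.0, -1.0]]
force: [-0.7, -2.2, 0.0]
gripper_width: 43.9
grasp_force: 61.4
```

Call:
apply_moves(
  dp=[
    [0.0005,0,0],
    [0,0,0],
    [0,0,0],
  ],
  twist=[
    [0,0,0],
    [0,0,0],
    [0,0,0],
  ],
  grip=[-1,-1,-1],
)

```text
time_s: 9.8
eef_pos: [543.7, 121.8, 69.4]
tcp_rot: [[0.259, 0.966, -0.0], [0.966, -0.259, -0.001], [-0.001, 0.0, -1.0]]
force: [-1.8, -4.5, 0.3]
gripper_width: 43.8
grasp_force: 61.4
```

Call:
apply_moves(
  dp=[
    [-0.0003,0,0.0004],
    [0,0,0],
    [0,0,0],
  ],
  twist=[
    [0,0,0],
    [0,0,0],
    [0,0,0],
  ],
  grip=[-1,-1,-1],
)

```text
time_s: 10.1
eef_pos: [543.7, 121.8, 69.2]
tcp_rot: [[0.259, 0.966, 0.0], [0.966, -0.259, -0.001], [-0.001, 0.0, -1.0]]
force: [-1.5, -4.9, 2.6]
gripper_width: 43.9
grasp_force: 61.4
```

Call:
apply_moves(
  dp=[
    [0,0,0.0004],
    [0,0,0],
    [0,0,0],
  ],
  twist=[
    [0,0,0],
    [0,0,0],
    [0,0,0],
  ],
  grip=[-1,-1,-1],
)

```text
time_s: 10.4
eef_pos: [543.7, 121.7, 69.1]
tcp_rot: [[0.259, 0.966, 0.0], [0.966, -0.259, -0.001], [-0.001, 0.0, -1.0]]
force: [-2.4, -5.6, 3.1]
gripper_width: 43.7
grasp_force: 61.4
```

Call:
apply_moves(
  dp=[
    [0,0,0],
    [0,0,0],
    [0,0,0],
    [0,0,0],
    [0,0,0],
    [0,0,0],
    [0,0,0],
  ],
  twist=[
    [0,0,0],
    [0,0,0],
    [0,0,0],
    [0,0,0],
    [0,0,0],
    [0,0,0],
    [0,0,0],
  ],
  grip=[0.5,0.5,0.5,0.5,0.5,0.5,0.5],
)

```text
time_s: 11.1
eef_pos: [543.7, 122.3, 68.4]
tcp_rot: [[0.259, 0.966, -0.0], [0.966, -0.259, 0.0], [0.0, -0.0, -1.0]]
force: [-0.4, 0.1, 0.3]
gripper_width: 63.9
grasp_force: 0.0
```

Call:
apply_moves(
  dp=[
    [0,0,-0.01],
    [0,0,-0.03],
    [0,0,-0.03],
    [0,0,-0.03],
    [0,0,-0.02],
    [0,0,0],
    [0,0,0],
  ],
  twist=[
    [0,0,0],
    [0,0,0],
    [0,0,0],
    [0,0,0],
    [0,0,0],
    [0,0,0],
    [0,0,0],
  ],
  grip=[0.5,0.5,0.5,0.5,0.5,0.5,0.5],
)

```text
time_s: 11.8
eef_pos: [543.9, 122.3, 188.8]
tcp_rot: [[0.259, 0.966, 0.001], [0.966, -0.259, 0.0], [0.0, 0.001, -1.0]]
force: [-0.7, -0.8, -0.1]
gripper_width: 64.1
grasp_force: 0.0
```

Run:
```python
from h import *
s=state();f=grab_frame("wrist");T=wristT(s,f);im=f["image"];p=np.array(s["eef_pos"]);R=np.array(s["tcp_rot"])
print(p,R.round(3).tolist(),s["force"])
cv2.imwrite("pics/w3.png",im[:,:,::-1])
g=np.linspace(0,2*np.pi,36);h=np.array([543.7,121.7,97])
q=proj(f,[h+[19*np.cos(a),19*np.sin(a),0] for a in g],T);print(q.min(0),q.max(0))
# knob at q=0.05
u=R[:,0];x=R[:,1];pv=np.array([543.7,121.7,0])-90*u
for q in(0,.05,.1):
    k=pv+100*(np.cos(.087-q)*x+np.sin(.087-q)*u);print(q,k,proj(f,[k+[0,0,80]],T))
```

```text
[543.87161162 122.28793638 188.81125348] [[0.259, 0.966, 0.001], [0.966, -0.259, 0.0], [0.0, 0.001, -1.0]] [-0.66883081 -0.84015212 -0.06884985]
[299.3140323 192.4741048] [345.21029509 235.58962175]
0 [6.18878997e+02 1.73731567e+01 5.40692961e-02] [[424.29207743 286.74126486]]
0.05 [6.17886578e+02 1.24731676e+01 5.21055253e-02] [[424.02853387 291.10339729]]
0.1 [6.16650502e+02 7.62890271e+00 4.99102782e-02] [[423.51403279 295.42434393]]
```

View pics/w3.png

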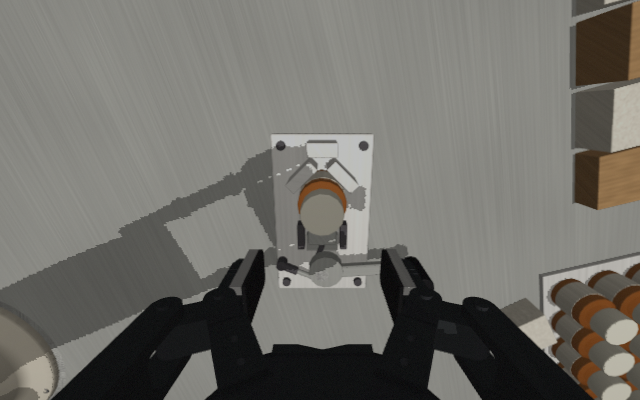

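The bottle stands in the V with its cap centred at (322,214), matching the prediction for a bottle at home. The lever is still open. Next I shut the fingers and go down behind the knob.

Call:
apply_moves(
  dp=[
    [-0.008,0.016,0],
    [-0.011,0.021,0],
    [-0.011,0.021,0],
    [-0.011,0.021,0],
    [-0.011,0.021,0],
    [0,0,0],
    [0,0,0],
    [0,0,0],
  ],
  twist=[
    [0,0,0],
    [0,0,0],
    [0,0,0],
    [0,0,0],
    [0,0,0],
    [0,0,0],
    [0,0,0],
    [0,0,0],
  ],
  grip=[-1,-1,-1,-1,-1,-1,-1,-1],
)

```text
time_s: 12.65
eef_pos: [626.5, 46.3, 187.6]
tcp_rot: [[0.259, 0.966, -0.002], [0.966, -0.259, 0.0], [-0.0, -0.002, -1.0]]
force: [-0.4, -0.4, 0.3]
gripper_width: 0.2
grasp_force: 0.0
```

Call:
apply_moves(
  dp=[
    [0,0,0.01],
    [0,0,0.03],
    [0,0,0.03],
    [0,0,0.03],
    [0,0,0.02],
    [0,0,0.007],
    [0,0,0],
    [0,0,0],
  ],
  twist=[
    [0,0,0],
    [0,0,0],
    [0,0,0],
    [0,0,0],
    [0,0,0],
    [0,0,0],
    [0,0,0],
    [0,0,0],
  ],
  grip=[-1,-1,-1,-1,-1,-1,-1,-1],
)

```text
time_s: 13.45
eef_pos: [627.4, 46.4, 62.9]
tcp_rot: [[0.258, 0.966, 0.002], [0.966, -0.258, 0.0], [0.001, 0.002, -1.0]]
force: [0.1, -0.1, 0.7]
gripper_width: 0.2
grasp_force: 0.0
```

Call:
apply_moves(
  dp=[
    [-0.004,0,0],
    [-0.003,0,0],
    [-0.002,0,0],
    [0,0,0],
  ],
  twist=[
    [0,0,0],
    [0,0,0],
    [0,0,0],
    [0,0,0],
  ],
  grip=[-1,-1,-1,-1],
)

```text
time_s: 13.85
eef_pos: [624.7, 37.0, 62.0]
tcp_rot: [[0.259, 0.966, 0.001], [0.966, -0.259, -0.0], [0.0, 0.001, -1.0]]
force: [0.0, 0.3, -0.0]
gripper_width: 0.1
grasp_force: 0.0
```

Call:
apply_moves(
  dp=[
    [-0.001,0,0],
    [-0.001,0,0],
    [-0.001,0,0],
    [0,0,0],
  ],
  twist=[
    [0,0,0],
    [0,0,0],
    [0,0,0],
    [0,0,0],
  ],
  grip=[-1,-1,-1,-1],
)

```text
time_s: 14.25
eef_pos: [624.1, 34.9, 61.6]
tcp_rot: [[0.259, 0.966, 0.001], [0.966, -0.259, 0.001], [0.001, 0.001, -1.0]]
force: [2.3, 2.1, -1.0]
gripper_width: -0.3
grasp_force: 1.5
```

Call:
apply_moves(
  dp=[
    [-0.001,0,0],
    [-0.001,0,0],
    [-0.001,0,0],
    [0,0,0],
  ],
  twist=[
    [0,0,0],
    [0,0,0],
    [0,0,0],
    [0,0,0],
  ],
  grip=[-1,-1,-1,-1],
)

```text
time_s: 14.65
eef_pos: [623.2, 31.6, 61.6]
tcp_rot: [[0.259, 0.966, 0.001], [0.966, -0.259, 0.0], [0.0, 0.001, -1.0]]
force: [3.1, 3.1, -0.2]
gripper_width: -0.1
grasp_force: 1.7
```

Call:
apply_moves(
  dp=[
    [-0.001,0,0],
    [-0.001,0,0],
    [-0.001,0,0],
    [0,0,0],
  ],
  twist=[
    [0,0,0],
    [0,0,0],
    [0,0,0],
    [0,0,0],
  ],
  grip=[-1,-1,-1,-1],
)

```text
time_s: 15.05
eef_pos: [622.3, 28.7, 61.6]
tcp_rot: [[0.259, 0.966, 0.0], [0.966, -0.259, 0.0], [0.0, 0.0, -1.0]]
force: [3.6, 3.2, 0.6]
gripper_width: 0.0
grasp_force: 1.8
```

Call:
apply_moves(
  dp=[
    [-0.0035,0.0007,0],
    [-0.0035,0.0007,0],
    [-0.0035,0.0007,0],
    [-0.0035,0.0007,0],
  ],
  twist=[
    [0,0,2],
    [0,0,2],
    [0,0,2],
    [0,0,2],
  ],
  grip=[-1,-1,-1,-1],
)

```text
time_s: 15.45
eef_pos: [620.8, 15.0, 61.6]
tcp_rot: [[0.392, 0.92, 0.001], [0.92, -0.392, 0.001], [0.001, 0.0, -1.0]]
force: [5.0, 5.6, 0.2]
gripper_width: -0.0
grasp_force: 3.1
```

Call:
apply_moves(
  dp=[
    [-0.0035,0.0007,0],
    [-0.0035,0.0007,0],
    [-0.0035,0.0007,0],
    [-0.0035,0.0007,0],
  ],
  twist=[
    [0,0,2],
    [0,0,2],
    [0,0,2],
    [0,0,2],
  ],
  grip=[-1,-1,-1,-1],
)

```text
time_s: 15.85
eef_pos: [617.3, 1.5, 61.6]
tcp_rot: [[0.516, 0.857, 0.001], [0.857, -0.516, 0.001], [0.002, 0.0, -1.0]]
force: [5.5, 4.8, -1.2]
gripper_width: -0.1
grasp_force: 3.8
```

```bash
cat > l.py <<'E'
from h import *
s=state();p=np.array(s["eef_pos"]);R=np.array(s["tcp_rot"]);d=R.T@(p-[520.4,34.8,62]);F=R.T@s["force"]
a=np.arctan2(R[1,1],R[0,1])+np.radians(15)
print("in tool: rel pivot",d.round(1),"F",F.round(1),"tool ang",np.degrees(a).round(1),"q est",round(.087-a+np.arctan2(22-d[0],100),3),"J6",s["joint_positions"][5])
E
python3 l.py
```

```text
in tool: rel pivot [ 21.5 100.2   0.5] F [6.9 2.2 1.2] tool ang -16.1 q est 0.373 J6 27.99811564753149
```

Call:
apply_moves(
  dp=[
    [-0.0035,0.0007,0],
    [-0.0035,0.0007,0],
    [-0.0035,0.0007,0],
    [-0.0035,0.0007,0],
    [-0.0035,0.0007,0],
    [-0.0035,0.0007,0],
  ],
  twist=[
    [0,0,2],
    [0,0,2],
    [0,0,2],
    [0,0,2],
    [0,0,2],
    [0,0,2],
  ],
  grip=[-1,-1,-1,-1,-1,-1],
)

```text
time_s: 16.45
eef_pos: [608.5, -18.0, 61.6]
tcp_rot: [[0.683, 0.731, 0.002], [0.731, -0.683, 0.001], [0.002, 0.0, -1.0]]
force: [6.2, 6.1, -0.8]
gripper_width: 0.3
grasp_force: 4.1
```

Call:
apply_moves(
  dp=[
    [-0.0035,0.0007,0],
    [-0.0035,0.0007,0],
    [-0.0035,0.0007,0],
    [-0.0035,0.0007,0],
    [-0.0035,0.0007,0],
  ],
  twist=[
    [0,0,2],
    [0,0,2],
    [0,0,2],
    [0,0,2],
    [0,0,2],
  ],
  grip=[-1,-1,-1,-1,-1],
)

```text
time_s: 16.95
eef_pos: [597.9, -32.8, 61.6]
tcp_rot: [[0.8, 0.601, 0.001], [0.601, -0.8, 0.001], [0.001, 0.0, -1.0]]
force: [5.9, 3.6, -0.1]
gripper_width: 0.4
grasp_force: 3.4
```

```bash
python3 l.py
```

```text
in tool: rel pivot [ 21.4 100.6   0.5] F [6.8 0.7 0.1] tool ang -38.1 q est 0.758 J6 46.658302789577526
```

Call:
apply_moves(
  dp=[
    [-0.0035,0.0007,0],
    [-0.0035,0.0007,0],
    [-0.0026,0.0005,0],
    [-0.0026,0.0005,0],
    [-0.0026,0.0005,0],
    [-0.0026,0.0005,0],
    [-0.0026,0.0005,0],
  ],
  twist=[
    [0,0,2],
    [0,0,2],
    [0,0,1.5],
    [0,0,1.5],
    [0,0,1.5],
    [0,0,1.5],
    [0,0,1.5],
  ],
  grip=[-1,-1,-1,-1,-1,-1,-1],
)

```text
time_s: 17.65
eef_pos: [582.6, -47.2, 61.5]
tcp_rot: [[0.903, 0.429, -0.0], [0.429, -0.903, -0.0], [-0.0, 0.0, -1.0]]
force: [3.6, 2.4, 0.3]
gripper_width: 0.2
grasp_force: 1.9
```

Call:
apply_moves(
  dp=[
    [-0.0026,0.0005,0],
    [-0.0026,0.0005,0],
    [-0.0026,0.0005,0],
    [-0.0026,0.0005,0],
    [-0.0026,0.0005,0],
    [-0.0026,0.0005,0],
  ],
  twist=[
    [0,0,1.5],
    [0,0,1.5],
    [0,0,1.5],
    [0,0,1.5],
    [0,0,1.5],
    [0,0,1.5],
  ],
  grip=[-1,-1,-1,-1,-1,-1],
)

```text
time_s: 18.25
eef_pos: [569.0, -55.9, 61.5]
tcp_rot: [[0.959, 0.282, -0.0], [0.282, -0.959, -0.0], [-0.001, 0.0, -1.0]]
force: [2.3, -0.3, 1.2]
gripper_width: -0.1
grasp_force: 0.6
```

```bash
python3 l.py
```

```text
in tool: rel pivot [ 21.1 100.8   0.5] F [ 2.1  1.  -1.2] tool ang -58.6 q est 1.12 J6 64.62909733326609
```

Call:
apply_moves(
  dp=[
    [-0.0035,0.0007,0],
    [-0.0035,0.0007,0],
    [-0.0035,0.0007,0],
    [-0.0035,0.0007,0],
    [-0.0035,0.0007,0],
    [-0.0035,0.0007,0],
    [-0.0035,0.0007,0],
    [-0.0035,0.0007,0],
    [-0.0035,0.0007,0],
    [-0.0035,0.0007,0],
  ],
  twist=[
    [0,0,2],
    [0,0,2],
    [0,0,2],
    [0,0,2],
    [0,0,2],
    [0,0,2],
    [0,0,2],
    [0,0,2],
    [0,0,2],
    [0,0,2],
  ],
  grip=[-1,-1,-1,-1,-1,-1,-1,-1,-1,-1],
)

```text
time_s: 19.25
eef_pos: [534.7, -67.1, 60.9]
tcp_rot: [[0.998, -0.064, -0.002], [-0.064, -0.998, -0.0], [-0.002, 0.0, -1.0]]
force: [-0.1, 0.1, -0.7]
gripper_width: -0.3
grasp_force: 0.0
```

```bash
python3 l.py
```

```text
in tool: rel pivot [ 20.7 100.8   1.1] F [-0.1 -0.1  0.7] tool ang -78.7 q est 1.472 J6 82.89328641412116
```

Call:
apply_moves(
  dp=[
    [-0.0035,0.0007,0],
    [-0.0035,0.0007,0],
    [-0.0035,0.0007,0],
    [-0.0035,0.0007,0],
    [-0.0035,0.0007,0],
    [-0.0035,0.0007,0],
    [-0.0035,0.0007,0],
    [-0.0035,0.0007,0],
  ],
  twist=[
    [0,0,2],
    [0,0,2],
    [0,0,2],
    [0,0,2],
    [0,0,2],
    [0,0,2],
    [0,0,2],
    [0,0,2],
  ],
  grip=[-1,-1,-1,-1,-1,-1,-1,-1],
)

```text
time_s: 20.05
eef_pos: [506.2, -67.5, 60.9]
tcp_rot: [[0.942, -0.336, -0.002], [-0.336, -0.942, 0.0], [-0.002, 0.001, -1.0]]
force: [0.1, 0.1, -0.0]
gripper_width: -0.5
grasp_force: 0.0
```

```bash
python3 l.py
python3 - <<'E'
from h import *
f=grab_frame("top");im=f["image"];cv2.imwrite("pics/topd.png",cv2.resize(im[165:275,155:300],None,fx=5,fy=5,interpolation=cv2.INTER_CUBIC)[:,:,::-1])
E
```

```text
in tool: rel pivot [ 21.1 101.1   1.1] F [ 0.1 -0.1  0. ] tool ang -94.7 q est 1.748 J6 98.25851233177465
```

View pics/topd.png

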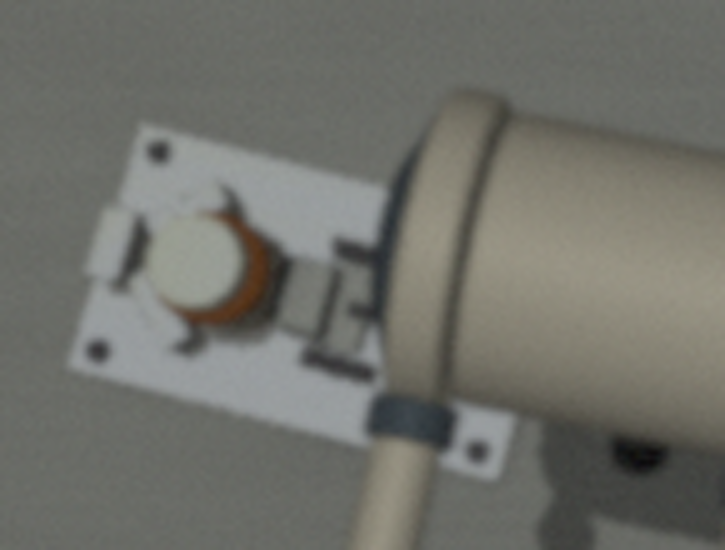

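The lever has snapped over and run ahead, and the jaw touches the bottle in the V. The arm hides the knob, which shows only at about (640,455) in the crop. Now I feel for contact slowly.

Call:
apply_moves(
  dp=[
    [-0.0026,0.0005,0],
    [-0.0026,0.0005,0],
    [-0.0026,0.0005,0],
    [-0.0017,0.0004,0],
    [0,0,0],
  ],
  twist=[
    [0,0,1.5],
    [0,0,1.5],
    [0,0,1.5],
    [0,0,1],
    [0,0,0],
  ],
  grip=[-1,-1,-1,-1,-1],
)

```text
time_s: 20.6
eef_pos: [497.6, -65.6, 61.5]
tcp_rot: [[0.906, -0.423, -0.0], [-0.423, -0.906, 0.0], [-0.0, 0.0, -1.0]]
force: [0.1, 0.1, 0.5]
gripper_width: -0.2
grasp_force: 0.0
```

Call:
apply_moves(
  dp=[
    [-0.0017,0.0004,0],
    [-0.0017,0.0004,0],
    [-0.0017,0.0004,0],
    [0,0,0],
  ],
  twist=[
    [0,0,1],
    [0,0,1],
    [0,0,1],
    [0,0,0],
  ],
  grip=[-1,-1,-1,-1],
)

```text
time_s: 21.0
eef_pos: [492.5, -64.5, 61.5]
tcp_rot: [[0.883, -0.47, -0.0], [-0.47, -0.883, 0.0], [-0.0, -0.0, -1.0]]
force: [0.3, -0.3, 0.4]
gripper_width: 0.3
grasp_force: 0.0
```

```bash
python3 l.py
```

```text
in tool: rel pivot [ 22.  100.7   0.5] F [ 0.4  0.1 -0.4] tool ang -103.0 q est 1.885 J6 106.65439608316728
```

Call:
apply_moves(
  dp=[
    [-0.0017,0.0004,0],
    [-0.0017,0.0004,0],
    [0,0,0],
  ],
  twist=[
    [0,0,1],
    [0,0,1],
    [0,0,0],
  ],
  grip=[-1,-1,-1],
)

```text
time_s: 21.3
eef_pos: [489.1, -63.5, 61.5]
tcp_rot: [[0.866, -0.501, -0.0], [-0.501, -0.866, 0.0], [-0.0, -0.0, -1.0]]
force: [0.3, 0.7, -0.4]
gripper_width: 0.0
grasp_force: 0.0
```

Call:
apply_moves(
  dp=[
    [-0.0017,0.0004,0],
    [-0.0017,0.0004,0],
    [0,0,0],
  ],
  twist=[
    [0,0,1],
    [0,0,1],
    [0,0,0],
  ],
  grip=[-1,-1,-1],
)

```text
time_s: 21.6
eef_pos: [485.8, -62.5, 61.5]
tcp_rot: [[0.848, -0.531, -0.0], [-0.531, -0.848, 0.0], [-0.0, 0.0, -1.0]]
force: [-0.3, -0.3, 0.1]
gripper_width: -0.1
grasp_force: 0.0
```

Call:
apply_moves(
  dp=[
    [-0.0017,0.0004,0],
    [0,0,0],
  ],
  twist=[
    [0,0,1],
    [0,0,0],
  ],
  grip=[-1,-1],
)

```text
time_s: 21.8
eef_pos: [484.2, -62.0, 61.5]
tcp_rot: [[0.838, -0.545, 0.0], [-0.545, -0.838, 0.0], [-0.0, -0.0, -1.0]]
force: [0.2, 0.0, -1.0]
gripper_width: 0.2
grasp_force: 0.0
```

```bash
python3 l.py
```

```text
in tool: rel pivot [ 22.4 100.9   0.5] F [ 0.2 -0.1  1. ] tool ang -108.0 q est 1.969 J6 111.75251816550134
```

Call:
apply_moves(
  dp=[
    [-0.0009,0.0002,0],
    [0,0,0],
  ],
  twist=[
    [0,0,0.5],
    [0,0,0],
  ],
  grip=[-1,-1],
)

```text
time_s: 22.0
eef_pos: [483.4, -61.7, 61.5]
tcp_rot: [[0.834, -0.552, 0.0], [-0.552, -0.834, -0.0], [0.0, -0.0, -1.0]]
force: [0.8, 0.3, 0.7]
gripper_width: 0.0
grasp_force: 0.2
```

Call:
apply_moves(
  dp=[
    [-0.0009,0.0002,0],
    [0,0,0],
  ],
  twist=[
    [0,0,0.5],
    [0,0,0],
  ],
  grip=[-1,-1],
)

```text
time_s: 22.2
eef_pos: [482.6, -61.3, 61.5]
tcp_rot: [[0.829, -0.559, 0.0], [-0.559, -0.829, 0.0], [0.0, -0.0, -1.0]]
force: [1.1, 0.5, -0.1]
gripper_width: 0.2
grasp_force: 0.3
```

Call:
apply_moves(
  dp=[
    [-0.0009,0.0002,0],
    [0,0,0],
  ],
  twist=[
    [0,0,0.5],
    [0,0,0],
  ],
  grip=[-1,-1],
)

```text
time_s: 22.4
eef_pos: [481.7, -61.0, 61.5]
tcp_rot: [[0.824, -0.567, 0.0], [-0.567, -0.824, -0.0], [0.0, -0.0, -1.0]]
force: [1.4, -0.5, -1.2]
gripper_width: 0.1
grasp_force: 0.4
```

```bash
python3 l.py
```

```text
in tool: rel pivot [ 22.4 100.9   0.5] F [ 1.4 -0.4  1.2] tool ang -109.5 q est 1.994 J6 113.28416401460147
```

Call:
apply_moves(
  dp=[
    [-0.0009,0.0002,0],
    [-0.0009,0.0002,0],
    [0,0,0],
  ],
  twist=[
    [0,0,0.5],
    [0,0,0.5],
    [0,0,0],
  ],
  grip=[-1,-1,-1],
)

```text
time_s: 22.7
eef_pos: [479.9, -60.3, 61.5]
tcp_rot: [[0.814, -0.581, 0.0], [-0.581, -0.814, 0.0], [-0.0, -0.0, -1.0]]
force: [1.9, 0.2, 0.2]
gripper_width: 0.1
grasp_force: 0.5
```

Call:
apply_moves(
  dp=[
    [-0.0009,0.0002,0],
    [-0.0009,0.0002,0],
    [0,0,0],
  ],
  twist=[
    [0,0,0.5],
    [0,0,0.5],
    [0,0,0],
  ],
  grip=[-1,-1,-1],
)

```text
time_s: 23.0
eef_pos: [478.2, -59.6, 61.5]
tcp_rot: [[0.804, -0.595, -0.0], [-0.595, -0.804, 0.0], [-0.0, -0.0, -1.0]]
force: [0.9, 0.1, -0.8]
gripper_width: -0.2
grasp_force: 0.6
```

Call:
apply_moves(
  dp=[
    [-0.0009,0.0002,0],
    [0,0,0],
  ],
  twist=[
    [0,0,0.5],
    [0,0,0],
  ],
  grip=[-1,-1],
)

```text
time_s: 23.2
eef_pos: [477.5, -59.2, 61.5]
tcp_rot: [[0.798, -0.602, 0.0], [-0.602, -0.798, 0.0], [0.0, -0.0, -1.0]]
force: [1.8, -0.3, -0.3]
gripper_width: -0.1
grasp_force: 0.7
```

```bash
python3 l.py
```

```text
in tool: rel pivot [ 22.3 100.9   0.5] F [ 1.6 -0.8  0.3] tool ang -112.0 q est 2.039 J6 115.9001155418804
```

Call:
apply_moves(
  dp=[
    [-0.0007,0.0002,0],
    [0,0,0],
  ],
  twist=[
    [0,0,0.4],
    [0,0,0],
  ],
  grip=[-1,-1],
)

```text
time_s: 23.4
eef_pos: [476.8, -58.9, 61.5]
tcp_rot: [[0.794, -0.608, 0.0], [-0.608, -0.794, 0.0], [0.0, -0.0, -1.0]]
force: [0.7, 0.0, 0.0]
gripper_width: -0.3
grasp_force: 0.8
```

Call:
apply_moves(
  dp=[
    [-0.0007,0.0002,0],
    [0,0,0],
  ],
  twist=[
    [0,0,0.4],
    [0,0,0],
  ],
  grip=[-1,-1],
)

```text
time_s: 23.6
eef_pos: [476.5, -58.8, 61.6]
tcp_rot: [[0.79, -0.613, 0.001], [-0.613, -0.79, -0.0], [0.001, -0.0, -1.0]]
force: [4.2, -0.5, -1.7]
gripper_width: -0.1
grasp_force: 1.9
```

Call:
apply_moves(
  dp=[
    [-0.0007,0.0002,0],
    [0,0,0],
  ],
  twist=[
    [0,0,0.4],
    [0,0,0],
  ],
  grip=[-1,-1],
)

```text
time_s: 23.8
eef_pos: [476.4, -58.8, 61.6]
tcp_rot: [[0.786, -0.619, 0.003], [-0.619, -0.786, -0.001], [0.003, -0.001, -1.0]]
force: [6.7, -2.4, -3.2]
gripper_width: -0.2
grasp_force: 3.5
```

```bash
python3 l.py
```

```text
in tool: rel pivot [ 23.3 100.8   0.3] F [ 6.8 -2.3  3.2] tool ang -113.2 q est 2.05 J6 117.13927250391066
```

Call:
apply_moves(
  dp=[
    [-0.0006,0,0],
    [0,0,0],
    [0,0,0],
  ],
  twist=[
    [0,0,0],
    [0,0,0],
    [0,0,0],
  ],
  grip=[-1,-1,-1],
)

```text
time_s: 24.1
eef_pos: [476.3, -58.8, 61.6]
tcp_rot: [[0.786, -0.619, 0.004], [-0.619, -0.786, -0.002], [0.004, -0.001, -1.0]]
force: [10.3, -3.1, -5.2]
gripper_width: -0.1
grasp_force: 4.7
```

```bash
python3 l.py
```

```text
in tool: rel pivot [ 23.3 100.8   0.4] F [10.  -3.9  5.3] tool ang -113.2 q est 2.051 J6 117.16262221013154
```

Call:
apply_moves(
  dp=[
    [-0.0001,0,0],
    [0,0,0],
    [0,0,0],
  ],
  twist=[
    [0,0,0],
    [0,0,0],
    [0,0,0],
  ],
  grip=[-1,-1,-1],
)

```text
time_s: 24.4
eef_pos: [476.3, -58.8, 61.7]
tcp_rot: [[0.786, -0.619, 0.004], [-0.619, -0.786, -0.002], [0.004, -0.001, -1.0]]
force: [9.8, -2.7, -5.8]
gripper_width: -0.2
grasp_force: 4.9
```

Call:
apply_moves(
  dp=[
    [0.001,0,0],
    [0.001,0,0],
    [0.002,0,0],
    [0.004,0,0],
    [0.006,0,0],
    [0,0,-0.02],
    [0,0,-0.04],
    [0,0,-0.04],
    [0,0,-0.04],
    [0,0,0],
  ],
  twist=[
    [0,0,0],
    [0,0,0],
    [0,0,0],
    [0,0,0],
    [0,0,0],
    [0,0,0],
    [0,0,0],
    [0,0,0],
    [0,0,0],
    [0,0,0],
  ],
  grip=[-1,-1,-1,-1,-1,-1,-1,-1,-1,-1],
)

```text
time_s: 25.4
eef_pos: [488.2, -67.4, 208.6]
tcp_rot: [[0.786, -0.619, 0.011], [-0.619, -0.786, -0.002], [0.01, -0.005, -1.0]]
force: [-1.0, -0.2, 0.5]
gripper_width: -0.0
grasp_force: 0.0
```

Call:
apply_moves(
  dp=[
    [0,0.02,-0.02],
    [0,0.04,-0.02],
    [0,0.04,-0.02],
    [0,0.04,0],
    [0,0.04,0],
    [0,0,0],
    [0,0,0],
  ],
  twist=[
    [0,0,0],
    [0,0,0],
    [0,0,0],
    [0,0,0],
    [0,0,0],
    [0,0,0],
    [0,0,0],
  ],
  grip=[-1,-1,-1,-1,-1,-1,-1],
)

```text
time_s: 26.1
eef_pos: [374.3, -208.7, 261.0]
tcp_rot: [[0.784, -0.62, -0.0], [-0.62, -0.784, 0.001], [-0.001, -0.0, -1.0]]
force: [0.0, 0.8, 0.5]
gripper_width: 0.2
grasp_force: 0.0
```

Run:
```python
from h import *
f=grab_frame("scene");im=f["image"]
cv2.imwrite("pics/fin.png",cv2.resize(im[190:290,330:480],None,fx=4,fy=4,interpolation=cv2.INTER_CUBIC)[:,:,::-1])
h=np.array([543.7,121.9,0]);a=np.radians(-15);x=np.array([np.cos(a),np.sin(a),0]);y=np.array([-x[1],x[0],0])
for q in(1.9,1.95,2.05):
    k=h-90*y+100*(np.cos(.087-q)*x+np.sin(.087-q)*y)+[0,0,80];print(q,(proj(f,[k])-[330,190])*4)
f=grab_frame("top");im=f["image"]
cv2.imwrite("pics/fint.png",cv2.resize(im[165:275,155:300],None,fx=5,fy=5,interpolation=cv2.INTER_CUBIC)[:,:,::-1])
for q in(1.9,1.95,2.05):
    k=h-90*y+100*(np.cos(.087-q)*x+np.sin(.087-q)*y)+[0,0,80];print(q,(proj(f,[k])-[155,165])*5)
```

```text
1.9 [[197.50462427 -43.49444438]]
1.95 [[205.58938004 -44.90524139]]
2.05 [[222.17203603 -47.04958354]]
1.9 [[633.9685873  434.69861702]]
1.95 [[627.56674061 445.63561112]]
2.05 [[613.15334792 466.53745106]]
```

View pics/fin.png

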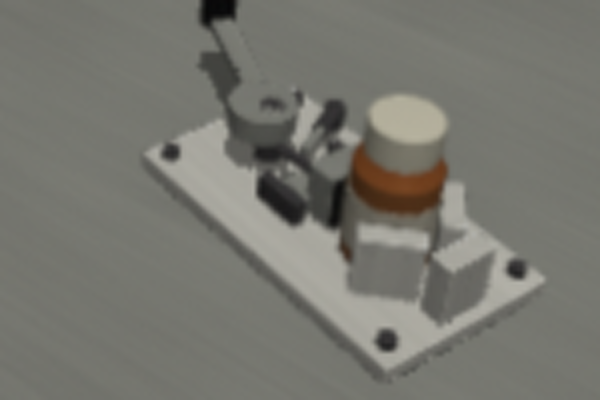

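View pics/fint.png

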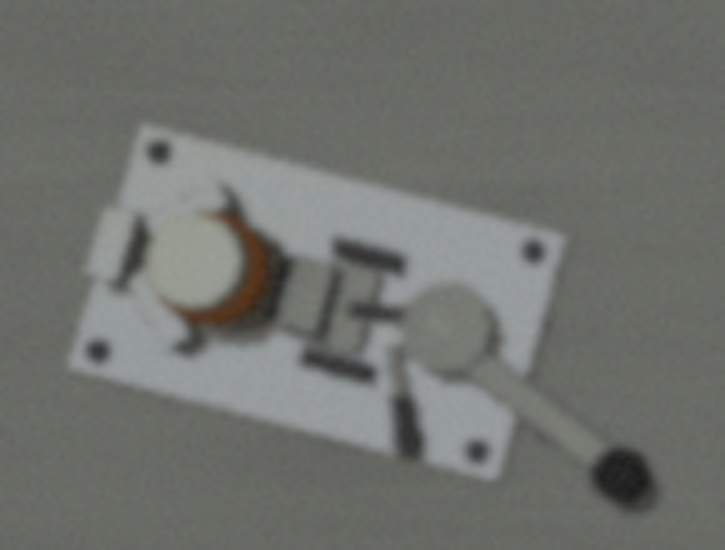

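The bottle is upright and clamped in the V. The knob, at (622,476) in the crop, is in its home position, and the arm is clear.

```bash
python3 -c "
from station import *
print(sign_off())"
```

```text
the job is handed in; nothing more can be done
None
```

I've handed the job in without seeing the verdict: the bottle stands clamped upright in the V, and the lever was pressed home with about 12 N and let go. The other two bottles were never touched, and it took about 26 s of robot time.

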